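Index the tall coil to the test contacts

TASK

On the indexing turntable, bring the tall coil round to the two test contacts: pull the spring-loaded locking knob up to its stop to free the table, turn the table by it, and let the locking pin drop fully home in the hole of that position, which you must find by feel. The coils ride round on their pegs - do not lift any off - and leave the other things on the bench where they are.

Things in the scene. Friction and masses are not known exactly. Their poses are not given: they have to be found in the camera images.
- fixture: The grey round base of the indexing turntable, 284 mm across, with the contact block on it. Origin: on the axis, on the bench; x points to the contacts. Five white pegs (29 mm across, 13 mm tall) stand on the disc 85 mm from the axis, 60 degrees apart; at the start the empty one is at the contacts, the others hold the coils in any order, and the knob is at the far side from them.
- axis (a point): The turntable's vertical axis at the top face of its aluminium disc (46 mm above the bench; disc 252 mm across, 10 mm thick). x points to the test contacts, z up. A low hub 44 mm across and 12 mm tall stands there.
- station (a point): The test position, where the coil's peg must come: on the disc's top face, 85 mm from the axis, in front of the two brass contacts of the contact block (80 mm wide, top 68 mm above the bench, inner face 165 mm and contact tips 128 mm from the axis). It does not turn with the disc.
- knob (a point): The middle of the black, ribbed, upright round locking knob (36 mm across, 40 mm tall), carried by the disc 100 mm from the axis on a post 27 mm across. Pin down, this point is 111 mm above the bench, the underside 91 mm, the top 131 mm. The table is turned by this knob. Under it a round-ended pin 10 mm thick enters an index plate hidden under the disc.
- plunger (a joint): Height of the locking knob and pin, m: 0 fully down (pin home), 0.014 pulled up to its stop. A spring of 4 to 9 N pulls it down. Above 0.010 the pin clears the index plate; between the holes it rests on the plate at 0.010.
- turntable (a joint): Angle of the disc, rad, 0 at the start, positive anticlockwise from above, limits +-2.3; stiff (0.2 N m), stays where it is left. The index plate has 14 mm wide holes (2 mm play each side of the pin) near -2.09, -1.05, 1.05 and 2.09, but the whole plate sits up to 0.07 rad off either way, so the exact place must be felt. At the start the pin is in a wide slot.
- coil_tall: The tall wound ring coil, copper wire on a dark core: 60 mm across, 40 mm tall (its top 86 mm above the bench), 34 mm bore, 0.22 kg, resting on the disc round a peg. Origin: centre of its underside.
- coil_flat1: A flat wound ring coil, copper wire on a dark core: 60 mm across, 20 mm tall, 34 mm bore, 0.11 kg. Origin: centre of its underside. On another peg of the turntable.
- coil_flat2: A flat wound ring coil, copper wire on a dark core: 60 mm across, 20 mm tall, 34 mm bore, 0.11 kg. Origin: centre of its underside. On another peg of the turntable.
- coil_flat3: A flat wound ring coil, copper wire on a dark core: 60 mm across, 20 mm tall, 34 mm bore, 0.11 kg. Origin: centre of its underside. On another peg of the turntable.
- spare1: A flat wound ring coil, copper wire on a dark core: 60 mm across, 20 mm tall, 34 mm bore, 0.11 kg. Origin: centre of its underside. Bystander, on the bench.
- spare2: A flat wound ring coil, copper wire on a dark core: 60 mm across, 20 mm tall, 34 mm bore, 0.11 kg. Origin: centre of its underside. Bystander, on the bench.
- bottle: Clear drinking bottle with a black cap, 68 mm across, 190 mm tall, a bystander on the bench. Origin: centre of its underside.
- pliers: Green-handled pliers, 160 mm long, 16 mm tall, lying on the bench, a bystander. Origin: at the pivot, on the bench.
- driver: Yellow-handled screwdriver lying on the bench, a bystander. Origin: on the bench, below it.
Not all that is in view belongs to the job. Leave any green look-alike of the coil_flat1 alone.

How it is judged:
On the way, in this order (a step that is already met when the one before it is completed fails the run):
1. the locking knob is pulled up to its stop (above 12.5 mm of 14) (value of joint plunger above 0.0125 m), for 0.1 s.
2. the tall coil is at the test position and the pin is home there (horizontal distance between coil_tall and station below 0.014 m and value of joint plunger below 0.003 m), for 0.2 s.
At the end, for the whole second after the job is handed in: The tall coil is within 14 mm of the test position, the locking pin is home in its hole there (knob within 3 mm of fully down), the table is still, and all four coils sit flat on the disc round their pegs (all of step 2 and velocity of joint turntable between -0.05 and 0.05 rad/s and height (world z) of coil_tall between 0.042 and 0.052 m and angle between each of coil_tall, coil_flat1, coil_flat2, coil_flat3's own z axis and vertical below 0.1 rad and linear speed of each of coil_tall, coil_flat1, coil_flat2, coil_flat3 below 0.03 m/s and height (world z) of coil_flat1 between 0.042 and 0.052 m and height (world z) of coil_flat2 between 0.042 and 0.052 m and height (world z) of coil_flat3 between 0.042 and 0.052 m); the robot touches nothing.
It fails at once if a coil is lifted off its peg (underside more than 12 mm above the disc) (height (world z) of any of coil_tall, coil_flat1, coil_flat2, coil_flat3 above 0.058 m).
It fails at once if a bystander on the bench is moved more than 30 mm (distance of any of spare1, spare2, bottle, pliers, driver from where it was at the start of the episode above 0.03 m).
It also fails if it takes over 51 s, if anything falls off the work surface, if the arm or the gripper's body presses on something with over 40 N, if the wrist force passes 120 N, or if a joint passes its speed limit or range.

ROBOT

A 6-joint arm with a two-finger parallel gripper is mounted at the origin on the work surface. World frame = base frame: x ahead of the robot, y to its left, z up, the work surface at z = 0. Lengths are in m, angles in rad, forces in N, time in s.
With the tool pointing down it reaches from about 0.325 to 1 m from the base axis. Payload 5.1 kg.
Tool frame: the origin (TCP) lies at the very end of the fingers, on their centre line; the grasp point (between the pads) lies 19 mm behind it (bot.pinch_z is the distance from the TCP to the grasp point, in m); z points along the fingers, y is the line along which they close (so a half turn about z gives the same grasp; the last joint's range is limited). The gripper opens to 85 mm and grips with 20 to 120 N. Pads are 22 mm wide; open, the fingers measure 114 mm over their backs; the gripper's body (76 mm by 85 mm) begins 54 mm behind the grasp point. The pads swing forward as they close: fully open they stand 13 mm farther back than shut.
Start: joints at [-1.309, 0.124, 1.65, -0, 1.367, -0.083], TCP at [0.22, -0.612, 0.231] pointing down, gripper open.
Joint ranges: [-2.61, 2.61], [-1.02, 2.33], [0.03, 2.71], [-1.35, 4.49], [0.32, 2.68], [-2.91, 2.91]. Speed limits (rad/s): [2.57, 2.57, 3.14, 3.14, 3.14, 3.14].

INTERFACE

Orientations are given as a unit quaternion [w, x, y, z].
In Python, from plant import bot, snapshot, spotter gives the robot as it stands.
- The arm moves only by the shell command python3 -m jog 'ROWS' [FORCE]. ROWS is text: rows parted by semicolons, each of 5 numbers parted by spaces: the shift along the tool's x, y, z scaled (see below), then the turn about the tool's z scaled (see below), then the closure, from -1 (fully open) to 1 (shut), so that 0 is half open. A call has 1 to 20 rows; each row shifts and turns the commanded pose from where the row before left it, along the tool's axes as they then stand; what a row does not reach is not made up. The controller multiplies each number of a shift by 0.025 m and each number of a turn by 0.1 rad. A row lasts 1/12 s, in which the tool goes at most 41.7 mm and 7.16 degrees, less where a joint would pass 70% of its speed; a pose out of reach is approached as far as the arm can. A call with a number of a shift or a turn outside -1 to 1 is refused whole. A call with a gripper value outside its range is refused whole. The fingers move at their own pace and stop on an object; FORCE is the grip in N (left out, the last holds). Time passes only in rows, so rows that do not move let the fingers close. It gives the time, the measured TCP pose, the force, the opening and the grip force at its end, in the units of the state.
- bot.read_state(): the state, without advancing time (a new reading comes with each control period).
- snapshot(name): name is "scene" or "top" or "wrist"; returns a dict with "frame" (420x560x3 uint8, red, green, blue), "mtx" (3x3 intrinsics, pixels), "view" (4x4, takes a point from world to camera coordinates). Camera axes: x right, y up, looking along -z (the intrinsics and any distortion apply to the point x, -y, -z); pixel columns grow to the right and rows downward; lengths in m; the calibration is good to about 2 mm. A picture is of the moment at which its call begins. There is no depth.
- bot.finish_job(): hands the job in; it is judged then, once.
Trained networks look in the newest picture that a camera, given by its name, has taken for a name from the list of things; names that differ only in an ending like _2 or _b are one class to them, and where a whole thing is asked for, a point or a joint stands for the part that bears it (a point fixed in the world has none). Each returns a list of dicts, best first, with "score" (0 to 1); they miss things now and then, are a little off and sometimes report something else, mostly with a low value. They report only what shows in the picture. A call takes as long as a camera call. They do not tell look-alikes from the thing itself.
- spotter.spot_in(camera, query): "rect" ([left, top, right, bottom] in pixels, round what is visible of it).
- spotter.outline_of(camera, query): "pixels" (420x560 bool, what is visible of it) and "rect" ([left, top, right, bottom] in pixels, round what is visible of it).
The state is a dict: "time_s": time; "qpos": joint angles; "qvel": joint speeds; "tau": joint torques, N m; "position": TCP position; "ee_rot": TCP orientation; "ft_force": force on the tool from outside, world axes, zero at the start; "torque": the same for the moment, N m; "width": opening from 0.0 (shut) to 1.0 (fully open); "finger_force": force on a finger pad.
Only numpy, scipy, OpenCV 4.12 (cv2) and the standard library are available. Lean on these libraries where they do the work, as an engineer would, in place of code of your own. Each camera call takes 0.05 s, during which the arm holds its last target. There are 200 camera calls.

## Working session

There is one attempt and no reset: what is moved stays moved. The work goes in short steps, Python scripts to look and compute and a shell command to move; the robot and the scene stay as the last step left them, time stands still between calls to the robot, and variables do not carry over. Pictures are saved under pics/ and viewed, at most 10 in all, crops included, and the job is handed in when it is done.

```bash
ls; mkdir -p pics
cat > h.py <<'E'
import numpy as np, cv2
from plant import bot, snapshot, spotter
def snap(n,f=None):
    s=snapshot(n)
    if f: cv2.imwrite('pics/'+f,s['frame'][:,:,::-1])
    return s
def ray(s,u,v):
    K=s['mtx'];V=s['view'];R=V[:3,:3];t=V[:3,3]
    d=np.linalg.inv(K)@[u,v,1];d=np.array([d[0],-d[1],-d[2]])
    return -R.T@t,R.T@d
def atz(s,u,v,z):
    o,d=ray(s,u,v);return o+d*(z-o[2])/d[2]
def proj(s,p):
    c=s['view'][:3,:3]@p+s['view'][:3,3];q=s['mtx']@[c[0],-c[1],-c[2]];return q[:2]/q[2]
def tri(rs):
    A=0;b=0
    for o,d in rs:
        d=d/np.linalg.norm(d);P=np.eye(3)-np.outer(d,d);A=A+P;b=b+P@o
    return np.linalg.solve(A,b)
E
python3 - <<'E'
from h import *
a=snap('top','top.png');b=snap('scene','scene.png')
print(bot.read_state()['position'],bot.read_state()['ee_rot'],bot.pinch_z)
for c,s in(('top',a),('scene',b)):
  for q in('fixture','knob','coil_tall','coil_flat1','bottle'):
    for r in spotter.spot_in(c,q)[:6]:
      x=r['rect'];u,v=(x[0]+x[2])/2,(x[1]+x[3])/2
      print(c,q,round(r['score'],2),np.round(x),np.round(atz(s,u,v,.09),3))
im=np.hstack([a['frame'],b['frame']])
E
```

```text
pics
[ 0.21952803 -0.61120652  0.23016813] [-9.51333682e-04  9.85176679e-01  1.71540080e-01 -8.58150737e-05] 0.0187
top fixture 0.68 [312. 145. 418. 277.] [ 0.563 -0.12   0.09 ]
top knob 0.63 [349. 258. 366. 273.] [ 0.426 -0.1    0.09 ]
top coil_tall 0.83 [333. 190. 357. 215.] [ 0.585 -0.071  0.09 ]
top coil_flat1 0.86 [389. 206. 414. 228.] [ 0.547 -0.211  0.09 ]
top coil_flat1 0.76 [383. 236. 401. 258.] [ 0.472 -0.187  0.09 ]
top coil_flat1 0.69 [234. 250. 257. 273.] [0.438 0.181 0.09 ]
top coil_flat1 0.68 [227. 158. 248. 177.] [0.674 0.202 0.09 ]
top coil_flat1 0.67 [324. 221. 346. 244.] [ 0.509 -0.045  0.09 ]
top coil_flat1 0.45 [314. 145. 421. 280.] [ 0.559 -0.127  0.09 ]
top bottle 0.63 [236. 204. 263. 235.] [0.543 0.171 0.09 ]
scene fixture 0.88 [168. 131. 291. 236.] [ 0.589 -0.119  0.09 ]
scene knob 0.73 [260. 128. 274. 150.] [ 0.416 -0.114  0.09 ]
scene coil_tall 0.92 [232. 183. 254. 208.] [ 0.602 -0.067  0.09 ]
scene coil_flat1 0.88 [258. 169. 278. 192.] [ 0.53  -0.036  0.09 ]
scene coil_flat1 0.81 [306. 271. 331. 301.] [0.722 0.223 0.09 ]
scene coil_flat1 0.74 [200. 156. 225. 174.] [ 0.563 -0.191  0.09 ]
scene coil_flat1 0.68 [224. 136. 248. 160.] [ 0.484 -0.171  0.09 ]
scene coil_flat1 0.53 [344. 194. 371. 217.] [0.48  0.198 0.09 ]
scene bottle 0.8 [322. 189. 350. 248.] [0.542 0.17  0.09 ]
scene bottle 0.58 [158. 148. 182. 165.] [ 0.598 -0.307  0.09 ]
```

Run:
```python
import cv2
a=cv2.imread('pics/top.png')[120:300,210:450];b=cv2.imread('pics/scene.png')[110:290,140:380]
cv2.imwrite('pics/both.png',cv2.resize(cv2.vconcat([a,b]),None,fx=1.66,fy=1.66,interpolation=cv2.INTER_CUBIC))
```

```text
(no output)
```

View pics/both.png

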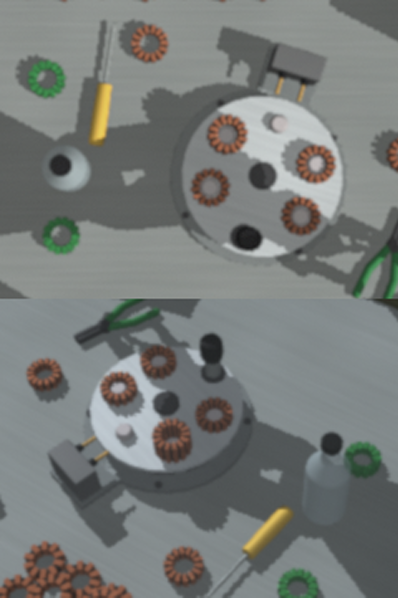

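The task's tall coil candidates are top-view (347,200), (399,217), (392,247) and (335,232). In the scene view only the ring at (243,195) has a tall side wall. It maps to top (345,202), on the +60° side, so the table should turn about -1.05 rad. The green rings at the left are look-alikes, and the knob is at top (357,263). I'll confirm with a crop and triangulate.

Run:
```python
from h import *
a=snap('top');b=snap('scene')
def c(cam,q):
    x=spotter.spot_in(cam,q)[0]['rect'];return ((x[0]+x[2])/2,(x[1]+x[3])/2)
for q in('knob','coil_tall'):
    print(q,np.round(tri([ray(a,*c('top',q)),ray(b,*c('scene',q))]),3))
# hub, empty peg by eye from the picture
f=lambda u,v,o:(u/1.66+o[0],v/1.66+o[1])
for n,t,s,z in(('hub',(262,175),(166,403),.058),('peg',(279,123),(124,430),.059)):
    t=f(*t,(210,120));s=f(s[0],s[1]-299,(140,110))
    print(n,np.round(tri([ray(a,*t),ray(b,*s)]),3),np.round(atz(a,*t,z),3),np.round(atz(b,*s,z),3))
cv2.imwrite('pics/crop.png',cv2.resize(b['frame'][120:240,165:295,::-1],None,fx=4.5,fy=4.5,interpolation=cv2.INTER_CUBIC))
```

```text
knob [ 0.435 -0.099  0.118]
coil_tall [ 0.59  -0.077  0.065]
hub [ 0.527 -0.132  0.055] [ 0.527 -0.132  0.058] [ 0.529 -0.13   0.058]
peg [ 0.608 -0.159  0.058] [ 0.608 -0.159  0.059] [ 0.608 -0.157  0.059]
```

View pics/crop.png

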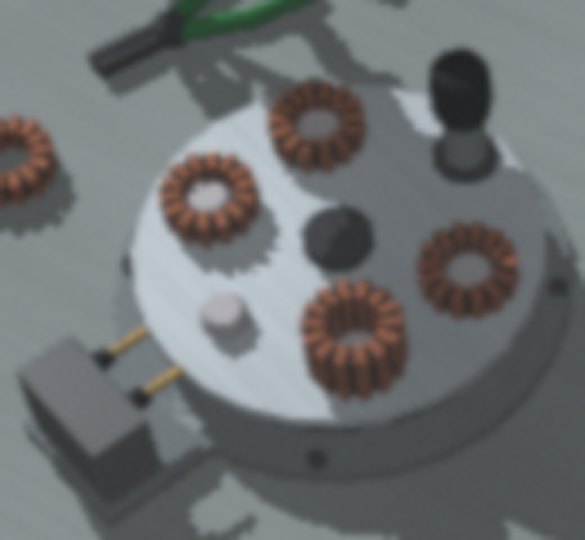

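The crop shows the tall coil at crop (355,335), beside the empty peg at (225,315) and on its anticlockwise side. The knob is at crop (461,95). Axis ≈ (0.527,-0.132), contact direction ≈ -0.32 rad.

```bash
python3 -m jog '.88 -.96 0 0 -1;.88 -.96 0 0 -1;.88 -.96 0 0 -1;.88 -.96 0 0 -1;.88 -.96 0 0 -1;.88 -.96 0 0 -1;.88 -.96 0 0 -1;.88 -.96 0 0 -1;.88 -.96 0 0 -1;.88 -.96 0 0 -1;.88 -.96 0 0 -1;.88 -.96 0 0 -1;.88 -.96 0 0 -1;.88 -.96 0 0 -1;.88 -.96 0 0 -1;.88 -.96 0 0 -1;.88 -.96 0 0 -1;0 0 0 0 -1;0 0 0 0 -1;0 0 0 0 -1' 40
python3 - <<'E'
from h import *
w=snap('wrist','w1.png');s=bot.read_state();print(s['qpos'],s['position'],s['ee_rot'])
for q in('knob','coil_tall','coil_flat1'):
  for r in spotter.spot_in('wrist',q)[:3]:
    x=r['rect'];print(q,round(r['score'],2),np.round(x),np.round(atz(w,(x[0]+x[2])/2,(x[1]+x[3])/2,.131 if q=='knob' else .07),3))
E
```

```text
time_s: 2.57
position: [0.4337, -0.1014, 0.2314]
ee_rot: [0.0, 0.985, 0.172, -0.0]
ft_force: [0.5, 0.1, -1.0]
width: 0.999
finger_force: 0.0
[-3.51217272e-01 -3.52186726e-01  2.08533683e+00 -3.64659263e-04
  1.40832709e+00  8.75451866e-01] [ 0.43357445 -0.10188622  0.23138719] [ 1.84699733e-04  9.85228479e-01  1.71244879e-01 -3.99143817e-05]
knob 0.66 [251. 184. 304. 250.] [ 0.433 -0.101  0.131]
coil_tall 0.77 [275.   0. 358.  35.] [ 0.565 -0.083  0.07 ]
coil_flat1 0.97 [209.  40. 289. 123.] [ 0.507 -0.051  0.07 ]
coil_flat1 0.9 [  0.  48.  23. 108.] [0.449 0.118 0.07 ]
coil_flat1 0.83 [411.  70. 500. 153.] [ 0.541 -0.208  0.07 ]
```

View pics/w1.png

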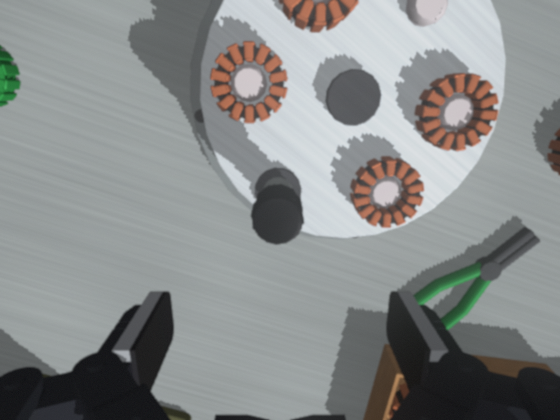

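The wrist view shows the knob's top at about (277,217) and the hub's top at (354,97). The flat coils are at (249,81), (458,111) and (387,192), and the tall one is at (318,5).

Run:
```python
from h import *
w=snap('wrist')
k=atz(w,277,217,.131);h=atz(w,354,97,.058);print(k,h,np.hypot(*(k-h)[:2]),np.arctan2(*(k-h)[1::-1]))
for u,v in((249,81),(458,111),(387,192)):
    c=atz(w,u,v,.059)-h;print(np.hypot(*c[:2]),np.degrees(np.arctan2(c[1],c[0])))
```

```text
[ 0.43243077 -0.10140935  0.131     ] [ 0.52429788 -0.13340375  0.058     ] 0.09727902477911284 2.8064614546312496
0.08405885891691602 101.47579199444266
0.0847157127472665 -77.58543266723522
0.08482169550204688 -137.23835921077477
```

```bash
python3 -m jog '-.08 -.03 .78 0 -1;0 0 .78 0 -1;0 0 .78 0 -1;0 0 .78 0 -1;0 0 .78 0 -1;0 0 .78 0 -1;0 0 .78 0 -1;0 0 0 0 -1;0 0 0 0 1;0 0 0 0 1;0 0 0 0 1;0 0 0 0 1;0 0 0 0 1;0 0 0 0 1;0 0 0 0 1;0 0 0 0 1;0 0 0 0 1' 60
```

```text
time_s: 4.23
position: [0.432, -0.1012, 0.0967]
ee_rot: [0.0, 0.985, 0.172, 0.0]
ft_force: [-3.2, 2.4, 4.6]
width: 0.406
finger_force: 59.5
```

```bash
python3 -m jog '0 0 -.16 0 1;0 0 -.16 0 1;0 0 -.16 0 1;0 0 -.16 0 1;0 0 0 0 1;0 0 0 0 1'
```

```text
time_s: 4.73
position: [0.4318, -0.1012, 0.1103]
ee_rot: [0.0, 0.985, 0.172, 0.001]
ft_force: [5.6, -0.1, -11.2]
width: 0.401
finger_force: 64.9
```

```bash
python3 -m jog '0 0 -.08 0 1;0 0 0 0 1;0 0 0 0 1'
python3 - <<'E'
from h import *
import numpy as np
# clockwise arc: per-row shift in tool axes, table turns -d per row about the axis, tool turning with it
A=np.array([.526,-.1325]);p=bot.read_state()['position'][:2];q=bot.read_state()['ee_rot']
yaw=2*np.arctan2(q[2],q[1]);d=.055
c,s=np.cos(d),np.sin(d);r=p-A;R=np.array([[c,s],[-s,c]])
dw=R@r-r;x=np.array([np.cos(yaw),np.sin(yaw)]);y=np.array([np.sin(yaw),-np.cos(yaw)])
print(np.hypot(*r),dw,'tool rows',x@dw/.025,y@dw/.025,d/.1)
E
```

```text
time_s: 4.98
position: [0.4318, -0.1012, 0.1109]
ee_rot: [0.0, 0.985, 0.172, 0.001]
ft_force: [10.2, -2.6, -18.8]
width: 0.405
finger_force: 64.4
0.09927829507326125 [0.00186369 0.00513168] tool rows 0.13955040769875543 -0.16798086244109198 0.5499999999999999
```

```bash
python3 -m jog '.14 -.168 0 .55 1;.14 -.168 0 .55 1;.14 -.168 0 .55 1;.14 -.168 0 .55 1;.14 -.168 0 .55 1;.14 -.168 0 .55 1;.14 -.168 0 .55 1;.14 -.168 0 .55 1;0 0 0 0 1'
cat > st.py <<'E'
from h import *
s=bot.read_state();A=np.array([.526,-.1325]);r=s['position'][:2]-A
print('table',(np.arctan2(r[1],r[0])-np.arctan2(-.1012+.1325,.4318-.526)),'R',np.hypot(*r),'z',s['position'][2],'F',np.round(s['ft_force'],1),'q6',s['qpos'][5])
E
python3 st.py
```

```text
time_s: 5.73
position: [0.4539, -0.0643, 0.1109]
ee_rot: [0.001, 0.999, -0.048, -0.0]
ft_force: [6.7, -4.7, -16.1]
width: 0.405
finger_force: 64.7
table -0.4369654741054054 R 0.09929271243621574 z 0.11085172341172395 F [  6.7  -4.7 -16.1] q6 1.4108639918840793
```

Turning well. On to about -0.93, where the pin is still short of the hole.

```bash
python3 -m jog '.14 -.168 0 .55 1;.14 -.168 0 .55 1;.14 -.168 0 .55 1;.14 -.168 0 .55 1;.14 -.168 0 .55 1;.14 -.168 0 .55 1;.14 -.168 0 .55 1;.14 -.168 0 .55 1;.14 -.168 0 .55 1;0 0 0 0 1;0 0 0 0 1'; python3 st.py
python3 - <<'E'
from h import *
w=snap('wrist','w2.png')
for q in('coil_tall','coil_flat1'):
  for r in spotter.spot_in('wrist',q)[:3]: print(q,round(r['score'],2),np.round(r['rect']))
E
```

```text
time_s: 6.65
position: [0.4943, -0.0389, 0.1108]
ee_rot: [0.001, 0.957, -0.291, -0.001]
ft_force: [3.1, -3.5, -13.0]
width: 0.405
finger_force: 65.0
table -0.923343265466773 R 0.09887655641827724 z 0.11084734596660017 F [  3.1  -3.5 -13. ] q6 1.9760322620709045
coil_flat1 0.83 [391. 186. 509. 296.]
coil_flat1 0.72 [166.   8. 299. 144.]
coil_flat1 0.68 [491.  57. 560. 186.]
```

```bash
python3 -m jog '0 0 .1 0 1;0 0 .1 0 1;0 0 0 0 1;0 0 0 0 1'; python3 -m jog '0 0 .06 0 1;0 0 0 0 1;0 0 0 0 1'
```

```text
time_s: 7.13
position: [0.4943, -0.0388, 0.1071]
ee_rot: [0.001, 0.957, -0.291, -0.001]
ft_force: [-0.8, -4.9, -9.1]
width: 0.406
finger_force: 65.3
time_s: 7.38
position: [0.4945, -0.0388, 0.1059]
ee_rot: [0.001, 0.957, -0.291, -0.001]
ft_force: [-0.6, -5.7, -9.2]
width: 0.401
finger_force: 65.4
```

```bash
python3 -m jog '0 0 .06 0 1;0 0 0 0 1;0 0 0 0 1';  python3 -m jog '0 0 .06 0 1;0 0 0 0 1;0 0 0 0 1'
```

```text
time_s: 7.63
position: [0.4945, -0.0388, 0.1046]
ee_rot: [0.001, 0.957, -0.291, -0.001]
ft_force: [-1.9, -5.1, -7.6]
width: 0.405
finger_force: 65.6
time_s: 7.88
position: [0.4946, -0.0387, 0.1042]
ee_rot: [0.001, 0.957, -0.291, -0.001]
ft_force: [-4.5, -3.9, -2.5]
width: 0.402
finger_force: 66.5
```

```bash
python3 -m jog '0 0 .05 0 1;0 0 0 0 1'|grep -E 'pos|ft'
python3 -m jog '.025 -.031 0 .1 1;0 0 0 0 1'|grep -E 'pos|ft'
python3 -m jog '.025 -.031 0 .1 1;0 0 0 0 1'|grep -E 'pos|ft'
python3 -m jog '.025 -.031 0 .1 1;0 0 0 0 1'|grep -E 'pos|ft'
python3 -m jog '.025 -.031 0 .1 1;0 0 0 0 1'|grep -E 'pos|ft'; python3 st.py
```

```text
position: [0.4947, -0.0387, 0.104]
ft_force: [-7.9, -4.2, 3.8]
position: [0.4962, -0.0383, 0.1037]
ft_force: [-3.4, -2.6, 0.7]
position: [0.4973, -0.0379, 0.1034]
ft_force: [-2.0, -2.6, -2.2]
position: [0.4982, -0.0376, 0.1026]
ft_force: [-1.3, -3.8, -3.6]
position: [0.4989, -0.0375, 0.1019]
ft_force: [-1.1, -4.6, -6.6]
table -0.9725002282147501 R 0.09882688809746455 z 0.10189036430634749 F [-1.1 -4.6 -6.6] q6 2.0204834982736117
```

```bash
python3 -m jog '.025 -.031 .03 .1 1;0 0 .03 0 1;0 0 0 0 1'|grep -E 'pos|ft'
python3 -m jog '.025 -.031 .03 .1 1;0 0 .03 0 1;0 0 0 0 1'|grep -E 'pos|ft'
python3 -m jog '0 0 .06 0 1;0 0 0 0 1'|grep -E 'pos|ft'; python3 st.py
```

```text
position: [0.4999, -0.0372, 0.0999]
ft_force: [1.1, -5.0, -9.9]
position: [0.5005, -0.037, 0.0984]
ft_force: [-0.5, -5.1, -6.4]
position: [0.5005, -0.037, 0.097]
ft_force: [-1.5, -5.5, -6.7]
table -0.9890650057371198 R 0.09886254351435361 z 0.09696846718839483 F [-1.5 -5.5 -6.7] q6 2.041360898001377
```

```bash
python3 -m jog '0 0 .06 0 1;0 0 0 0 1'|grep -E 'pos|ft'
python3 -m jog '0 0 .06 0 1;0 0 0 0 1'|grep -E 'pos|ft'
python3 -m jog '0 0 .05 0 1;0 0 0 0 1;0 0 0 0 1'|grep -E 'pos|ft'; python3 st.py
```

```text
position: [0.5008, -0.037, 0.0967]
ft_force: [-4.8, -5.1, 0.8]
position: [0.5012, -0.0369, 0.0967]
ft_force: [-7.8, -5.1, 7.2]
position: [0.5015, -0.0368, 0.0966]
ft_force: [-10.5, -3.6, 12.5]
table -0.9993411500049512 R 0.09877337082211073 z 0.0966305818238964 F [-10.5  -3.6  12.5] q6 2.042840617146202
```

```bash
python3 -m jog '0 0 -.06 0 1;0 0 0 0 1;0 0 0 0 1'|grep -E 'pos|ft'
python3 -m jog '.025 -.031 0 .1 1;0 0 0 0 1'|grep -E 'pos|ft'
python3 -m jog '.025 -.031 0 .1 1;0 0 0 0 1'|grep -E 'pos|ft'
python3 -m jog '.025 -.031 0 .1 1;0 0 0 0 1'|grep -E 'pos|ft'
python3 -m jog '.025 -.031 0 .1 1;0 0 0 0 1'|grep -E 'pos|ft'; python3 st.py
```

```text
position: [0.5012, -0.0369, 0.0967]
ft_force: [-7.0, -3.8, 5.6]
position: [0.5021, -0.0366, 0.0967]
ft_force: [-7.2, -3.9, 4.8]
position: [0.503, -0.0364, 0.0967]
ft_force: [-7.1, -4.6, 5.5]
position: [0.504, -0.0362, 0.0967]
ft_force: [-7.9, -3.7, 6.2]
position: [0.5047, -0.0361, 0.0967]
ft_force: [-9.2, -4.2, 6.3]
table -1.0330585020566345 R 0.09876371146530723 z 0.09668131525510454 F [-9.2 -4.2  6.3] q6 2.0853589039926046
```

```bash
python3 -m jog '.025 -.031 0 .1 1;0 0 0 0 1'|grep -E 'pos|ft'
python3 -m jog '.025 -.031 0 .1 1;0 0 0 0 1'|grep -E 'pos|ft'
python3 -m jog '.025 -.031 0 .1 1;0 0 0 0 1'|grep -E 'pos|ft'; python3 st.py
```

```text
position: [0.505, -0.036, 0.0966]
ft_force: [-12.0, -5.0, 9.1]
position: [0.5052, -0.036, 0.0966]
ft_force: [-15.6, -6.6, 10.1]
position: [0.5054, -0.0359, 0.0966]
ft_force: [-19.7, -6.1, 13.8]
table -1.0397819560817332 R 0.09874678460367818 z 0.09661172520312865 F [-19.7  -6.1  13.8] q6 2.113625257604935
```

The pin is at its start height (z 0.0967) and meets a wall, so it is in the hole. I'll back off to mid-play, ease the load, release and rise.

```bash
python3 -m jog '-.06 .075 0 -.25 1;-.06 .075 0 -.25 1;0 0 -.03 0 1;0 0 0 0 1'; python3 st.py
python3 -m jog '0 0 0 0 -1;0 0 0 0 -1;0 0 0 0 -1;0 0 0 0 -1;0 0 0 0 -1;0 0 0 0 -1;0 0 0 0 -1;0 0 0 0 -1'
```

```text
time_s: 11.72
position: [0.5027, -0.0365, 0.0967]
ee_rot: [0.001, 0.944, -0.329, -0.001]
ft_force: [-7.2, -4.8, 3.5]
width: 0.404
finger_force: 66.5
table -1.0121740796172083 R 0.09879899838322044 z 0.09671682685258566 F [-7.2 -4.8  3.5] q6 2.0634705791492625
time_s: 12.38
position: [0.5032, -0.036, 0.0956]
ee_rot: [-0.0, 0.944, -0.329, 0.0]
ft_force: [0.1, 0.0, -0.7]
width: 0.997
finger_force: 0.0
```

```bash
python3 -m jog '0 0 -.4 0 -1;0 0 -.8 0 -1;0 0 -.8 0 -1;0 0 -.8 0 -1;0 0 -.8 0 -1;0 0 -.8 0 -1;0 0 -.8 0 -1;0 0 0 0 -1;0 0 0 0 -1;0 0 0 0 -1'
python3 - <<'E'
from h import *
w=snap('wrist');t=snap('top');s=snap('scene')
c=[]
for n,v in(('wrist',w),('top',t),('scene',s)):
  for q in('knob','coil_tall'):
    r=spotter.spot_in(n,q)
    if r:
      x=r[0]['rect'];u=((x[0]+x[2])/2,(x[1]+x[3])/2);print(n,q,round(r[0]['score'],2),np.round(x),np.round(atz(v,*u,.111 if q=='knob' else .066),3))
a=cv2.resize(w['frame'],None,fx=.9,fy=.9);b=cv2.resize(s['frame'][110:250,150:300],None,fx=2.7,fy=2.7,interpolation=cv2.INTER_CUBIC)[:378,:296]
cv2.imwrite('pics/end.png',np.hstack([a,b])[:,:,::-1])
E
```

```text
time_s: 13.22
position: [0.5027, -0.036, 0.2249]
ee_rot: [0.0, 0.944, -0.329, -0.0]
ft_force: [0.3, 0.0, -1.3]
width: 1.003
finger_force: 0.0
wrist knob 0.96 [256. 187. 308. 247.] [ 0.497 -0.035  0.111]
wrist coil_tall 0.87 [282.   0. 360.  33.] [ 0.586 -0.141  0.066]
top coil_tall 0.86 [365. 182. 388. 207.] [ 0.607 -0.154  0.066]
scene knob 0.52 [266. 158. 280. 178.] [ 0.502 -0.038  0.111]
scene coil_tall 0.92 [203. 176. 229. 200.] [ 0.608 -0.153  0.066]
```

View pics/end.png

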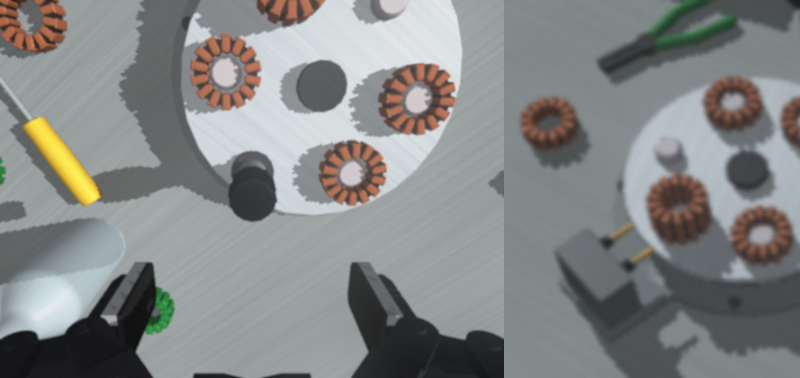

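The tall coil is now at the contacts (crop (678,210), world (0.607,-0.154); the station is at about (0.607,-0.158)). All coils are on their pegs, and the knob's top is at wrist (281,215). One numeric check of knob height before handing in.

Run:
```python
from h import *
w=snap('wrist');m=spotter.outline_of('wrist','knob')[0]['pixels'].astype(np.uint8)
# knob-top rim: widest circle in the mask (distance transform)
D=cv2.distanceTransform(m,cv2.DIST_L2,5);v,u=np.unravel_index(D.argmax(),D.shape)
print(u,v,D.max())
for z in(.131,.136,.141):
    p=np.array([.5027,-.0365,z]);print(z,proj(w,p),'r',np.hypot(*(proj(w,p+[.018,0,0])-proj(w,p-[.018,0,0])))/2)
```

```text
280 218 26.590698
0.131 [278.95057799 220.08944693] r 26.18441837738564
0.136 [278.94669128 222.67192164] r 26.651027572288612
0.141 [278.94265219 225.35563568] r 27.134505396923934
```

The knob's top is seen at row 218; 220 is expected if it is fully down and 225 if it rests on the plate. The pin is home.

```bash
python3 -c "
from plant import bot
print(bot.finish_job())"
```

```text
the job is handed in; nothing more can be done
None
```

The tall coil is at the test contacts with the locking pin seated in its hole, at about -1.01 rad; nothing else was disturbed, and the job is handed in (the hand-in returned no verdict).

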